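Build a column of instrument cases

ROBOT

A 7-joint arm with a two-finger parallel gripper is mounted at the origin on the work surface. World frame = base frame: x ahead of the robot, y to its left, z up, the work surface at z = 0. Lengths are in m, angles in rad, forces in N, time in s.
With the tool pointing down it reaches from about 0.425 to 0.95 m from the base axis. Payload 4.7 kg.
Tool frame: the origin (TCP) lies midway between the tips of the shut fingers; the grasp point (between the pads) lies 19 mm behind it; z points along the fingers, y is the line along which they close (so a half turn about z gives the same grasp; the last joint's range is limited). The gripper opens to 87 mm and grips with 3 to 60 N. Pads are 19 mm wide; open, the fingers measure 117 mm over their backs; the gripper's body (75 mm by 190 mm) begins 51 mm behind the grasp point.
Start: joints at [1.081, 0.469, -0.049, 1.532, 0.024, 1.141, -0.082], TCP at [0.3, -0.605, 0.223] pointing down, gripper open.
Joint ranges: [-2.59, 2.59], [-0.33, 1.99], [-1.39, 1.29], [0.1, 2.45], [-1.04, 4.18], [0.21, 1.99], [-2.66, 2.66]. Speed limits (rad/s): [2.57, 2.57, 3.14, 3.14, 3.14, 3.14, 3.14].

INTERFACE

Orientations are given as a unit quaternion [x, y, z, w].
In Python, from station import * gives the robot as it stands. The module is installed in compiled form; this text tells all that it offers.
- The arm moves only by the tool send_rows, never from a script. Its argument "targets" is text: rows parted by semicolons, each of 5 numbers parted by spaces: the opening, from 0 (shut) to 1 (fully open), then the shift along the tool's x, y, z in cm, then the turn about the tool's z in degrees. A call has 1 to 20 rows; each row shifts and turns the commanded pose from where the row before left it, along the tool's axes as they then stand; what a row does not reach is not made up. A row lasts 1/10 s, in which the tool goes at most 50 mm and 8.59 degrees, less where a joint would pass 70% of its speed; a pose out of reach is approached as far as the arm can. A call with a gripper value outside its range is refused whole. The fingers move at their own pace and stop on an object; the grip force is fixed at half the most. Time passes only in rows, so rows that do not move let the fingers close. It gives the time, the measured TCP pose, the force, the opening and the grip force at its end, in the units of the state.
- get_state(): the state, without advancing time (a new reading comes with each control period).
- get_image(name): name is "scene" or "top" or "wrist"; returns the picture (400x640x3 uint8, red, green, blue); there is no depth.
- camera_model(name): a dict with "mtx" (3x3 intrinsics, pixels), "cam_to_world" (4x4, takes a point from camera to world coordinates); the wrist camera has in their place "T_tool_cam" (4x4, takes a point from camera to tool coordinates, whose origin is the TCP and whose axes are the flange's). Camera axes: x right, y down, z forward; pixel columns grow to the right and rows downward; lengths in m; the calibration is good to about 2 mm. A picture is of the moment at which its call begins: read the wrist's pose just before it. camera_model takes no time and is no camera call.
- job_done(): hands the job in; it is judged then, once.
The state is a dict: "time_s": time; "joint_positions": joint angles; "joint_velocities": joint speeds; "effort": joint torques, N m; "eef_pos": TCP position; "eef_rot": TCP orientation; "wrist_force": force on the tool from outside, world axes, zero at the start; "torque": the same for the moment, N m; "gripper_width": finger opening in m; "gripper_force": force on a finger pad.
Only numpy, scipy, OpenCV 4.12 (cv2) and the standard library are available. Lean on these libraries where they do the work, as an engineer would, in place of code of your own. Each camera call takes 0.05 s, during which the arm holds its last target. There are 200 camera calls.

TASK

Build a column of the three white instrument cases on the aluminium tray, where the bottom one already lies. First set the case that lies flat on the table squarely on the bottom one; then take the case that stands on end out of its steel holder, lay it flat on the green mat and let go, take it again and set it squarely on top of the column, lengthwise like the others. Set the cases down gently rather than dropping or toppling them, keep the bottom case where it is and leave everything else alone.

Things in the scene. Friction and masses are not known exactly. Their poses are not given: they have to be found in the camera images.
- bottom_case: closed white instrument case, a box 130 long (x) x 64 wide (y) x 48 thick (z), grey seam, flush steel latches; both faces and both ends alike. Origin at the box's centre. 0.2 to 0.4 kg. Lies flat on the tray (loose), its long side along the tray's; its top is 54 above the table. The other two go on it.
- flat_case: closed white instrument case, a box 130 long (x) x 64 wide (y) x 48 thick (z), grey seam, flush steel latches; both faces and both ends alike. Origin at the box's centre. 0.2 to 0.4 kg. Lies flat on the bare table at the start.
- standing_case: closed white instrument case, a box 130 long (x) x 64 wide (y) x 48 thick (z), grey seam, flush steel latches; both faces and both ends alike. Origin at the box's centre. 0.2 to 0.4 kg. At the start on end in the holder: x vertical, z along the holder's x, y along the holder's y; upper end 136 above the table, lower 34 inside the holder.
- tray: flat aluminium tray without a rim, fixed, 170 (x) x 110 (y) x 6 thick, origin at the centre of its underside.
- mat: thin green mat, fixed, 190 (x) x 150 (y) x 3 thick, origin at the centre of its underside, on the table.
- holder: steel upright pocket, fixed, open at the top: inside 55 (x) x 71 (y), walls 4 thick and 40 tall above the table, inner floor 6 above the table, foot 100 x 100 x 4. Origin at the centre of its underside. The case in it has 3.5 mm of play all round.
- bottle: Bystander, loose: white-capped bottle, diameter 60, 150 tall. Origin at the centre of its underside.
- bowl: Bystander, loose: open steel bowl, diameter 120, 45 tall. Origin at the centre of its underside.
- carton: Bystander, loose: plain cardboard carton 110 x 75 x 50 (not one of the cases). Origin at the centre of its underside.
- tape: Bystander, loose: paper tape roll lying flat, diameter 90, 25 tall. Origin at the centre of its underside.
- jar: Bystander, loose: amber glass jar with a steel cap, diameter 60, 70 tall. Origin at the centre of its underside.
- clamp: Bystander, loose: thin steel surgical clamp lying along its x, 170 long, 20 wide, 10 tall. Origin at the centre of its underside.
There are look-alikes about, which are no part of the job. What is shaped like the flat_case but blue or turquoise is not meant.

How it is judged:
By the outcome, as a careful person would: the job done as asked, in the order asked, and still so for the second after the job is handed in, with the robot touching nothing.
It also fails if it takes over 72 s, if anything falls off the work surface, if the arm or the gripper's body presses on something with over 40 N, if the wrist force passes 120 N, or if a joint passes its speed limit or range.

## Working session

There is one attempt and no reset: what is moved stays moved. The work goes in short steps, Python scripts to look and compute and a tool call to move; the robot and the scene stay as the last step left them, time stands still between calls to the robot, and variables do not carry over. Pictures are saved under pics/ and viewed, at most 10 in all, crops included, and the job is handed in when it is done.

Besides the shell and the picture viewer there is one more tool, called after "Call:" as name(argument=value, ...) on one line, values as JSON. send_rows: Moves the arm, as the interface text tells. Its arguments: {"type":"object","properties":{"targets":{"type":"string"}},"required":["targets"]}

```bash
mkdir -p pics; python3 - <<'E'
from station import *
import cv2,numpy as np
np.set_printoptions(precision=4,suppress=True)
s=get_state();print(s)
for n in("scene","top"):
    cv2.imwrite(f"pics/{n}0.png",get_image(n)[:,:,::-1])
for n in("scene","top","wrist"):
    print(n,camera_model(n))
E
```

```text
{'time_s': 0.0, 'joint_positions': array([ 1.0811,  0.4695, -0.0486,  1.5337,  0.0241,  1.141 , -0.0823]), 'joint_velocities': array([ 0.0009, -0.0002, -0.0007, -0.0006, -0.0002, -0.0004,  0.0006]), 'effort': array([  0.0008, -50.7972,  -0.0805, -23.6152,  -0.0614,   0.0381,
         0.0002]), 'eef_pos': array([ 0.2999, -0.6041,  0.2215]), 'eef_rot': array([ 0.9736,  0.2284, -0.0003, -0.0009]), 'wrist_force': array([-0.0976, -0.2854,  0.0256]), 'torque': array([ 0.0439,  0.018 , -0.0126]), 'gripper_force': 0.0, 'gripper_width': 0.08670771919706483}
scene {'mtx': array([[408.5476,   0.    , 322.4163],
       [  0.    , 408.5476, 198.9498],
       [  0.    ,   0.    ,   1.    ]]), 'cam_to_world': array([[ 0.6539,  0.5571, -0.512 ,  1.0635],
       [ 0.7564, -0.465 ,  0.46  , -0.4279],
       [ 0.0182, -0.688 , -0.7255,  0.8041],
       [ 0.    ,  0.    ,  0.    ,  1.    ]])}
top {'mtx': array([[416.7645,   0.    , 316.0071],
       [  0.    , 416.7645, 205.4566],
       [  0.    ,   0.    ,   1.    ]]), 'cam_to_world': array([[-0.012 , -0.9844,  0.1755,  0.3799],
       [-0.9999,  0.013 ,  0.0045,  0.0094],
       [-0.0068, -0.1755, -0.9845,  1.1585],
       [ 0.    ,  0.    ,  0.    ,  1.    ]])}
wrist {'mtx': array([[343.3243,   0.    , 316.8488],
       [  0.    , 343.3243, 198.0511],
       [  0.    ,   0.    ,   1.    ]]), 'T_tool_cam': array([[-0.0001, -0.969 , -0.2471,  0.0675],
       [ 1.    , -0.0002,  0.0002,  0.0005],
       [-0.0003, -0.2471,  0.969 , -0.162 ],
       [ 0.    ,  0.    ,  0.    ,  1.    ]])}
```

View pics/scene0.png

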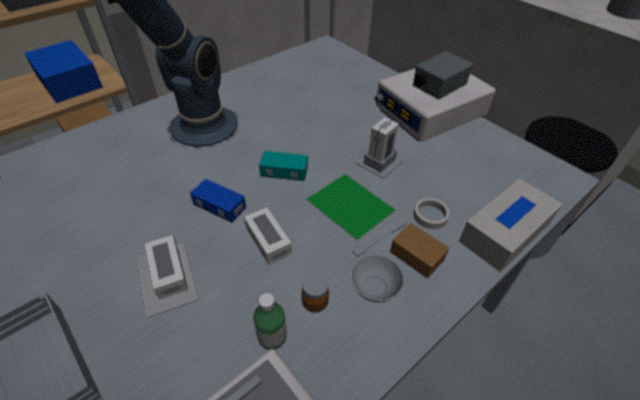

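View pics/top0.png

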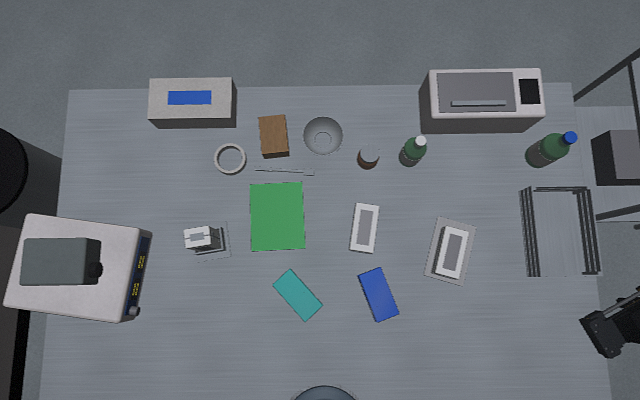

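The scene picture shows the flat white case at (268,233), the case on the tray at (164,264), the standing case at (381,140), and the mat at (350,205). In the top view these are at (365,228), (452,252), (203,238) and (277,216). Things that could be confused with the flat case (top pixels): blue (378,294), teal (297,295), carton (274,136), the case on the tray (452,252) and the white boxes at the edges (192,100), (480,95). By the description it is the bare-table white one at (365,228). Next is a close crop.

```bash
python3 - <<'E'
import cv2,numpy as np
t=cv2.imread("pics/top0.png");s=cv2.imread("pics/scene0.png")
def c(im,x,y):
    o=cv2.resize(im[y:y+75,x:x+66],(264,300),interpolation=cv2.INTER_CUBIC)
    for k in range(0,66,10):cv2.line(o,(4*k,0),(4*k,5),(0,0,255),1)
    for k in range(0,75,10):cv2.line(o,(0,4*k),(5,4*k),(0,0,255),1)
    return o
m=np.vstack([np.hstack([c(t,332,190),c(t,420,212),c(t,176,208)]),np.hstack([c(s,236,198),c(s,134,236),c(s,350,106)])])
cv2.imwrite("pics/crop1.png",m)
E
```

```text
(no output)
```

View pics/crop1.png

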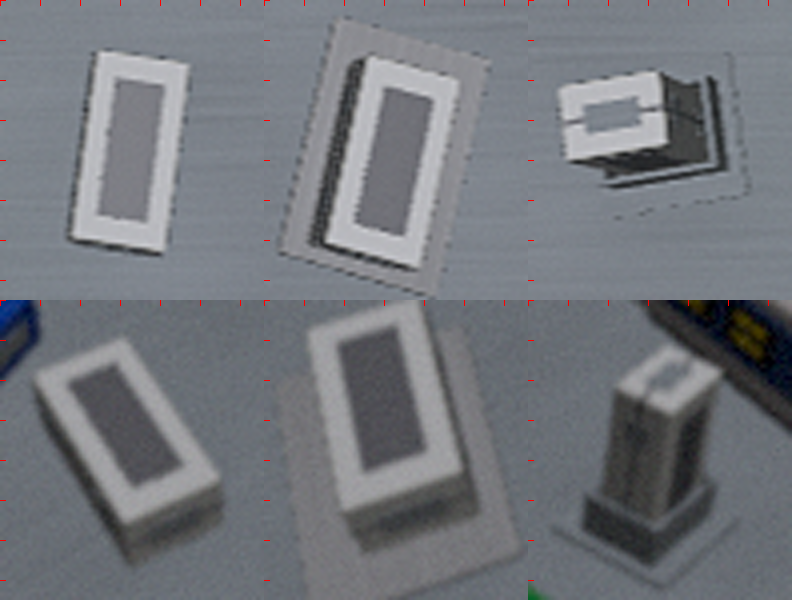

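Crop: the close view confirms white cases with a grey panel (flat one on bare table, one on the tray, one on end in the holder). I read their top corners from it and triangulate.

```bash
cat >h.py <<'E'
from station import *
import cv2,numpy as np
from scipy.spatial.transform import Rotation as R
np.set_printoptions(precision=4,suppress=True)
def ray(M,T,p):
    d=T[:3,:3]@np.append((np.array(p)-M[:2,2])/M[0,0],1);return T[:3,3],d
def fix(n):
    c=camera_model(n);return c["mtx"],c["cam_to_world"]
def wristT(s):
    T=np.eye(4);T[:3,:3]=R.from_quat(s["eef_rot"]).as_matrix();T[:3,3]=s["eef_pos"]
    c=camera_model("wrist");return c["mtx"],T@c["T_tool_cam"]
def plane(M,T,p,z):
    o,d=ray(M,T,p);return o+d*(z-o[2])/d[2]
def tri(a,b):
    (o,d),(p,e)=a,b;k=np.linalg.lstsq(np.c_[d,-e],p-o,rcond=None)[0]
    x=o+k[0]*d;y=p+k[1]*e;return (x+y)/2,np.linalg.norm(x-y)
def proj(M,T,P):
    q=(np.asarray(P)-T[:3,3])@T[:3,:3];return q[:,:2]/q[:,2:]*M[0,0]+M[:2,2]
E
python3 - <<'E'
from h import *
t=fix("top");s=fix("scene")
D={"flat":([(98,51),(190,64),(164,253),(70,240)],(332,190),[(126,38),(220,182),(127,220),(34,75)],(236,198),.048),
"bot":([(102,56),(197,78),(154,267),(62,242)],(420,212),[(155,2),(200,167),(86,212),(44,30)],(134,236),.054),
"stand":([(30,87),(133,70),(140,145),(40,160)],(176,208),[(147,42),(196,70),(136,113),(87,90)],(350,106),.136)}
for n,(a,o,b,q,z) in D.items():
    A=np.array(a)/4+o;B=np.array(b)/4+q
    best=None
    for r in range(4):
        Br=np.roll(B,r,0);L=[tri(ray(*t,x),ray(*s,y)) for x,y in zip(A,Br)]
        e=sum(l[1] for l in L)
        if best is None or e<best[0]:best=(e,r,L)
    P=np.array([l[0] for l in best[2]]);print(n,best[0],best[1],"ctr",P.mean(0));print(P)
    Q=np.array([plane(*t,x,z) for x in A]);Q2=np.array([plane(*s,x,z) for x in B])
    print(" top@z",Q.mean(0),"scene@z",Q2.mean(0))
    for Z in(Q,Q2):
        c,sz,_=0,0,0
        e=[Z[(i+1)%4]-Z[i] for i in range(4)];print("  sides",[(round(np.linalg.norm(v)*1000),round(np.degrees(np.arctan2(v[1],v[0])),1)) for v in e])
im=cv2.imread("pics/top0.png");h=cv2.inRange(cv2.cvtColor(im,cv2.COLOR_BGR2HSV),(50,120,60),(70,255,255))
h[:170]=0
c=max(cv2.findContours(h,0,2)[0],key=cv2.contourArea);b=cv2.boxPoints(cv2.minAreaRect(c))
M=np.array([plane(*t,p,.003) for p in b]);print("mat",M.mean(0));print(M)
st=get_state();print(R.from_quat(st["eef_rot"]).as_matrix())
E
```

```text
flat 0.01612087489676879 3 ctr [ 0.5171 -0.1138  0.0433]
[[ 0.5858 -0.0948  0.0413]
 [ 0.5757 -0.155   0.0466]
 [ 0.4486 -0.1336  0.0437]
 [ 0.4582 -0.0716  0.0417]]
 top@z [ 0.5155 -0.115   0.048 ] scene@z [ 0.5216 -0.1141  0.048 ]
  sides [(63, np.float64(-99.0)), (129, np.float64(170.1)), (63, np.float64(81.4)), (129, np.float64(-9.9))]
  sides [(129, np.float64(-10.8)), (58, np.float64(-102.5)), (126, np.float64(170.9)), (62, np.float64(79.7))]
bot 0.014628676366600969 3 ctr [ 0.4486 -0.3421  0.0503]
[[ 0.5175 -0.3294  0.0512]
 [ 0.5028 -0.3894  0.0512]
 [ 0.3785 -0.3537  0.0519]
 [ 0.3957 -0.2958  0.0469]]
 top@z [ 0.4477 -0.3427  0.054 ] scene@z [ 0.4528 -0.3411  0.054 ]
  sides [(64, np.float64(-104.0)), (129, np.float64(163.1)), (61, np.float64(74.1)), (127, np.float64(-15.7))]
  sides [(122, np.float64(-15.8)), (59, np.float64(-102.9)), (130, np.float64(164.9)), (61, np.float64(69.2))]
stand 0.0182368027999116 3 ctr [0.4894 0.3101 0.1323]
[[0.5074 0.3453 0.1331]
 [0.5156 0.2796 0.1337]
 [0.4708 0.2769 0.1276]
 [0.4637 0.3387 0.1347]]
 top@z [0.4875 0.3072 0.136 ] scene@z [0.4934 0.3085 0.136 ]
  sides [(64, np.float64(-81.2)), (47, np.float64(-172.8)), (62, np.float64(97.8)), (46, np.float64(10.2))]
  sides [(44, np.float64(2.6)), (68, np.float64(-84.3)), (39, np.float64(-169.5)), (73, np.float64(99.5))]
mat [0.5585 0.1266 0.003 ]
[[0.6492 0.2078 0.003 ]
 [0.6557 0.0566 0.003 ]
 [0.4676 0.0475 0.003 ]
 [0.4613 0.1944 0.003 ]]
[[ 0.8957  0.4447 -0.0008]
 [ 0.4447 -0.8957  0.0016]
 [-0.0001 -0.0018 -1.    ]]
```

Triangulated heights are 0.043, 0.050 and 0.132, against 0.048, 0.054 and 0.136 stated. Sides agree with 130/64/48 and everything is in reach. Next I move above the flat case (0.518, −0.114, yaw −9.9°): turn +36.3°, then 13 and −52 cm.

Call:
send_rows(targets="1 0 0 0 7.26;1 0 0 0 7.26;1 0 0 0 7.26;1 0 0 0 7.26;1 0 0 0 7.26;1 0.93 -3.71 0 0;1 0.93 -3.71 0 0;1 0.93 -3.71 0 0;1 0.93 -3.71 0 0;1 0.93 -3.71 0 0;1 0.93 -3.71 0 0;1 0.93 -3.71 0 0;1 0.93 -3.71 0 0;1 0.93 -3.71 0 0;1 0.93 -3.71 0 0;1 0.93 -3.71 0 0;1 0.93 -3.71 0 0;1 0.93 -3.71 0 0;1 0.93 -3.71 0 0")

```text
time_s: 2.0
eef_pos: [0.5178, -0.1138, 0.2223]
eef_rot: [0.996, -0.086, -0.0, 0.0]
wrist_force: [1.3, -0.5, -0.8]
gripper_width: 0.0871
gripper_force: 0.0
```

Call:
send_rows(targets="1 0 0 0 0;1 0 0 0 0")

```text
time_s: 2.2
eef_pos: [0.5176, -0.1145, 0.2221]
eef_rot: [0.996, -0.085, -0.0, 0.0]
wrist_force: [0.2, -0.0, 0.1]
gripper_width: 0.0869
gripper_force: 0.0
```

```bash
cat >>h.py <<'E'
def yaw(s):
    r=R.from_quat(s["eef_rot"]).as_matrix();return np.degrees(np.arctan2(r[1,0],r[0,0]))
def go(x,y,yw,z=None):
    s=get_state();y0=yaw(s);t=(y0-yw+90)%180-90;p=s["eef_pos"];a=np.radians(y0-t)
    d=np.array([x,y])-p[:2]
    print("at",p,"yaw %.2f"%y0,"turn %.2f"%t,"then x %.2f y %.2f z %.2f cm"%(100*(d@[np.cos(a),np.sin(a)]),100*(d@[np.sin(a),-np.cos(a)]),0 if z is None else 100*(p[2]-z)))
def white(im,seed,thr=150):
    """bright low-saturation blob around seed -> quad"""
    hs=cv2.cvtColor(im,cv2.COLOR_RGB2HSV);m=((hs[...,2]>thr)&(hs[...,1]<40)).astype(np.uint8)
    m=cv2.morphologyEx(m,cv2.MORPH_CLOSE,np.ones((3,3)))
    cs=[c for c in cv2.findContours(m,0,2)[0] if cv2.pointPolygonTest(c,seed,False)>=0]
    c=max(cs,key=cv2.contourArea);return c
E
python3 - <<'E'
from h import *
s=get_state();im=get_image("wrist");np.save("w1.npy",im);cv2.imwrite("pics/w1.png",im[:,:,::-1])
go(.518,-.114,-9.9)
print(s["eef_rot"],s["gripper_width"])
E
```

```text
at [ 0.5172 -0.1159  0.2222] yaw -9.91 turn -0.01 then x 0.04 y -0.20 z 0.00 cm
[ 0.9964 -0.0852 -0.0005  0.0001] 0.08692570084733846
```

View pics/w1.png

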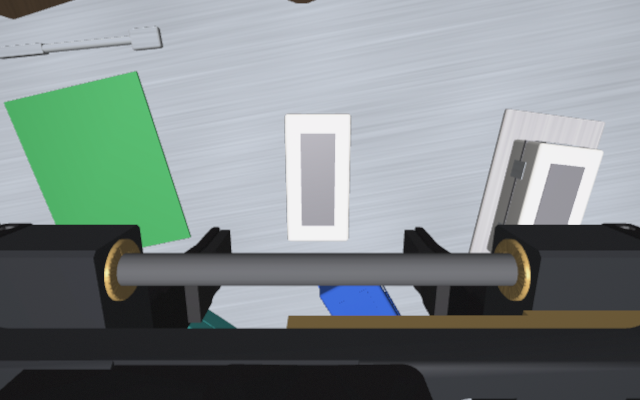

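The wrist picture shows the flat case with corners at (286,114), (350,114), (348,241), (288,241), the mat on the left and the tray on the right.

```bash
python3 - <<'E'
from h import *
s=get_state()
w=wristT(s);im=np.load("w1.npy")
c=white(im,(318,120),200);q=cv2.minAreaRect(c);print(q)
b=cv2.boxPoints(q)
for B in(b,np.array([(286,114),(350,114),(348,241),(288,241)])):
  P=np.array([plane(*w,p,.048) for p in B]);print(P.mean(0),P[:,:2].tolist())
  e=P[1:]-P[:-1];print(np.linalg.norm(e,axis=1),np.degrees(np.arctan2(e[:,1],e[:,0])))
t=fix("top")
# height from top + this wrist view (case centre)
A=np.array([(98,51),(190,64),(164,253),(70,240)])/4+(332,190)
print(tri(ray(*t,A.mean(0)),ray(*w,(318,176))))
E
```

```text
((327.0, 125.5), (251.0, 624.0), 90.0)
[ 0.5579 -0.1336  0.048 ] [[0.7223305069484011, 0.11753831713185234], [0.6277933407897579, -0.42381248785566117], [0.38408741329216023, -0.4373741786748647], [0.4974261304895472, 0.20934831036560655]]
[0.5495 0.2441 0.6566] [ -99.9058 -176.8149   80.0598]
[ 0.5169 -0.1174  0.048 ] [[0.5856259725441555, -0.09844578261050968], [0.575140215355071, -0.15840342857898124], [0.4480857315959871, -0.13719472054013793], [0.45889749873296914, -0.07549136038575655]]
[0.0609 0.1288 0.0626] [-99.9199 170.5232  80.0614]
(array([ 0.5174, -0.1174,  0.0264]), np.float64(0.00021912141178153096))
```

Three views agree on about (0.517, −0.116), yaw −9.9°. Descend and grip.

Call:
send_rows(targets="1 0 0.1 4 0;1 0 0 4 0;1 0 0 4 0;1 0 0 3.5 0;1 0 0 3 0;1 0 0 2 0;1 0 0 0.6 0;1 0 0 0 0;0 0 0 0 0;0 0 0 0 0;0 0 0 0 0;0 0 0 0 0;0 0 0 0 0;0 0 0 0 0;0 0 0 0 0")

```text
time_s: 3.75
eef_pos: [0.5182, -0.1162, 0.0124]
eef_rot: [0.996, -0.086, 0.001, 0.0]
wrist_force: [-1.0, 0.5, 5.8]
gripper_width: 0.064
gripper_force: 30.0
```

```bash
python3 - <<'E'
from h import *
for i in range(1):
  s=get_state();print(s["eef_pos"],yaw(s),s["gripper_width"],s["gripper_force"],s["wrist_force"],s["time_s"])
E
```

```text
[ 0.5182 -0.1162  0.0124] -9.897148223627859 0.06404905654062407 29.997505713254213 [-1.0002  0.4603  5.819 ] 3.75
```

Gripped at 64 mm width. Lift, turn +6°, and stop beside the tray for a closer look at the bottom case.

Call:
send_rows(targets="0 0 0 -1 0;0 0 0 -2 0;0 0 0 -4 0;0 0 0 -4 0;0 0 0 -4 0;0 0 0 0 6;0 -0.1 3 0 0;0 -0.1 3 0 0;0 -0.1 3 0 0;0 -0.1 2.7 0 0;0 0 0 0 0;0 0 0 0 0;0 0 0 0 0")

```text
time_s: 5.05
eef_pos: [0.4818, -0.2264, 0.1615]
eef_rot: [0.991, -0.137, -0.0, -0.0]
wrist_force: [0.3, 0.1, -3.1]
gripper_width: 0.0636
gripper_force: 30.0
```

```bash
python3 - <<'E'
from h import *
s=get_state();im=get_image("wrist");cv2.imwrite("pics/w2.png",im[:,:,::-1])
np.save("w2T.npy",wristT(s)[1]);print(s["eef_pos"],yaw(s),s["wrist_force"])
E
```

```text
[ 0.4818 -0.2264  0.1615] -15.80393971570894 [ 0.2879  0.1292 -3.0665]
```

View pics/w2.png

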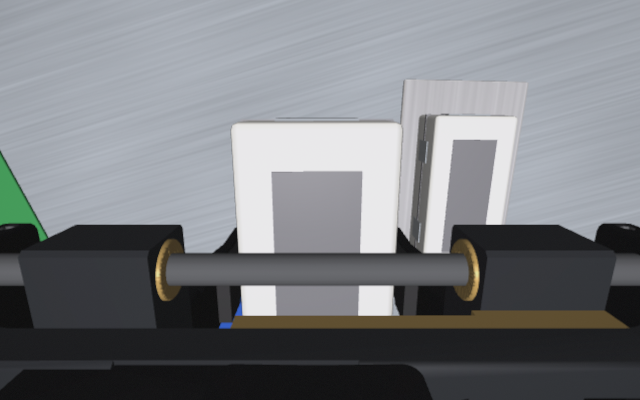

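The wrist picture shows the held case with far-end corners at (234,124) and (401,124), and the bottom case with far-end corners at (435,116) and (517,117), sides running down to about (427,252) and (503,252).

```bash
python3 - <<'E'
from h import *
T=np.load("w2T.npy");M=camera_model("wrist")["mtx"];w=(M,T)
H=[plane(*w,p,.197) for p in[(234,124),(401,124)]]
B=[plane(*w,p,.054) for p in[(435,116),(517,117)]]
a=np.radians(-15.8);x=np.array([np.cos(a),np.sin(a),0]);yv=np.array([np.sin(a),-np.cos(a),0])
for n,Q in(("held",H),("bot",B)):
    m=(Q[0]+Q[1])/2;v=Q[0]-Q[1]
    print(n,"end mid",m,"width",np.linalg.norm(v),"yaw",np.degrees(np.arctan2(v[1],v[0]))-90,"centre",m-.065*x)
Lp=[plane(*w,p,.054) for p in[(517,117),(503,252)]];v=Lp[0]-Lp[1];print("side yaw",np.degrees(np.arctan2(v[1],v[0])),np.linalg.norm(v))
p=np.array([.4818,-.2264,0]);d=((B[0]+B[1])-(H[0]+H[1]))/2;print("relative x,y cm",100*(d@x),100*(d@yv))
E
```

```text
held end mid [ 0.5423 -0.244   0.197 ] width 0.06019835802860667 yaw -15.807507169570755 centre [ 0.4798 -0.2263  0.197 ]
bot end mid [ 0.5095 -0.3607  0.054 ] width 0.06269310288556981 yaw -16.487361148619044 centre [ 0.447 -0.343  0.054]
side yaw -13.653374201569266 0.11095499165860462
relative x,y cm 0.02235869121123636 12.123056506014734
```

Views agree on the bottom case at (0.4475, −0.343), 12.1 cm along tool y and 0 along x, with the yaw matching. Move over and lower to just above contact.

Call:
send_rows(targets="0 0 3 0 0;0 0 3 0 0;0 0 3 0 0;0 0 2.1 0 0;0 0 1 0 0;0 0 0 2 0;0 0 0 3 0;0 0 0 2 0;0 0 0 1 0;0 0 0 0.7 0;0 0 0 0.3 0;0 0 0 0 0")

```text
time_s: 6.3
eef_pos: [0.4491, -0.344, 0.072]
eef_rot: [0.99, -0.138, 0.0, 0.0]
wrist_force: [0.3, -0.1, -1.6]
gripper_width: 0.0638
gripper_force: 30.0
```

```bash
python3 - <<'E'
from h import *
go(.4475,-.343,-15.9,.0664);print(get_state()["wrist_force"])
E
```

```text
at [ 0.4491 -0.344   0.072 ] yaw -15.87 turn 0.03 then x -0.18 y -0.06 z 0.56 cm
[ 0.3238 -0.1338 -1.5526]
```

Call:
send_rows(targets="0 -0.1 0 0.2 0;0 0 0 0.1 0;0 0 0 0 0")

```text
time_s: 6.6
eef_pos: [0.4476, -0.3439, 0.0689]
eef_rot: [0.99, -0.138, 0.0, 0.0]
wrist_force: [-0.0, -0.3, -2.9]
gripper_width: 0.064
gripper_force: 30.0
```

Call:
send_rows(targets="0 0 0 0.1 0;0 0 0 0 0")

```text
time_s: 6.8
eef_pos: [0.4475, -0.3439, 0.0676]
eef_rot: [0.99, -0.138, 0.0, 0.0]
wrist_force: [0.5, -1.0, -2.8]
gripper_width: 0.0638
gripper_force: 30.0
```

Call:
send_rows(targets="0 0 0 0.1 0;0 0 0 0 0")

```text
time_s: 7.0
eef_pos: [0.4476, -0.3439, 0.0665]
eef_rot: [0.99, -0.138, 0.0, 0.0]
wrist_force: [-0.0, -0.2, -2.0]
gripper_width: 0.064
gripper_force: 30.0
```

Call:
send_rows(targets="0 0 0 0.1 0;0 0 0 0 0")

```text
time_s: 7.2
eef_pos: [0.4477, -0.3439, 0.0664]
eef_rot: [0.99, -0.138, 0.0, 0.0]
wrist_force: [-2.0, 1.2, 4.4]
gripper_width: 0.0638
gripper_force: 30.0
```

Call:
send_rows(targets="0 0 0 0.1 0;0 0 0 0 0")

```text
time_s: 7.4
eef_pos: [0.4477, -0.3439, 0.0664]
eef_rot: [0.99, -0.138, 0.0, 0.0]
wrist_force: [-3.8, 2.7, 11.1]
gripper_width: 0.0638
gripper_force: 30.0
```

Contact at z = 0.0664 with about 6.7 N/mm. Ease, open, rise, and travel to above the holder.

Call:
send_rows(targets="0 0 0 -0.1 0;1 0 0 0 0;1 0 0 0 0;1 0 0 0 0;1 0 0 -1 0;1 0 0 -3 0;1 0 0 -4.5 0;1 0 0 -4.5 0;1 0 0 -5 0;1 0 0 0 -8.1;1 0 0 0 -8.2;1 0 0 0 -8.1")

```text
time_s: 8.6
eef_pos: [0.4477, -0.3439, 0.2469]
eef_rot: [0.997, 0.077, 0.001, 0.001]
wrist_force: [1.3, 0.4, -0.5]
gripper_width: 0.0873
gripper_force: 0.0
```

Call:
send_rows(targets="1 0.86 -4 0 0;1 0.86 -4 0 0;1 0.86 -4 0 0;1 0.86 -4 0 0;1 0.86 -4 0 0;1 0.86 -4 0 0;1 0.86 -4 0 0;1 0.86 -4 0 0;1 0.86 -4 0 0;1 0.86 -4 0 0;1 0.86 -4 0 0;1 0.86 -4 0 0;1 0.86 -4 0 0;1 0.86 -4 0 0;1 0.86 -4 0 0;1 0.86 -3.8 0 0;1 0 0 0 0;1 0 0 0 0")

```text
time_s: 10.4
eef_pos: [0.489, 0.3081, 0.2457]
eef_rot: [0.997, 0.075, -0.0, 0.0]
wrist_force: [0.8, -0.8, -0.4]
gripper_width: 0.0868
gripper_force: 0.0
```

```bash
python3 - <<'E'
from h import *
s=get_state();im=get_image("wrist");np.save("w3T.npy",wristT(s)[1]);t=get_image("top");c=get_image("scene")
cv2.imwrite("pics/top3.png",t[:,:,::-1]);cv2.imwrite("pics/scene3.png",c[:,:,::-1])
cr=cv2.resize(t[212:287,415:488],None,fx=2.74,fy=2.74,interpolation=cv2.INTER_CUBIC)
cs=cv2.resize(c[206:306,120:220],None,fx=2,fy=2,interpolation=cv2.INTER_CUBIC)
o=np.zeros((600,640,3),np.uint8);o[:400]=im;o[400:400+cr.shape[0],:cr.shape[1]]=cr[:200];o[400:600,220:420]=cs
cv2.imwrite("pics/w3.png",o[:,:,::-1]);go(.49,.308,8.5);print(get_state()["time_s"])
E
```

```text
at [0.4898 0.3057 0.2457] yaw 8.36 turn -0.14 then x 0.05 y -0.23 z 0.00 cm
10.55
```

View pics/w3.png

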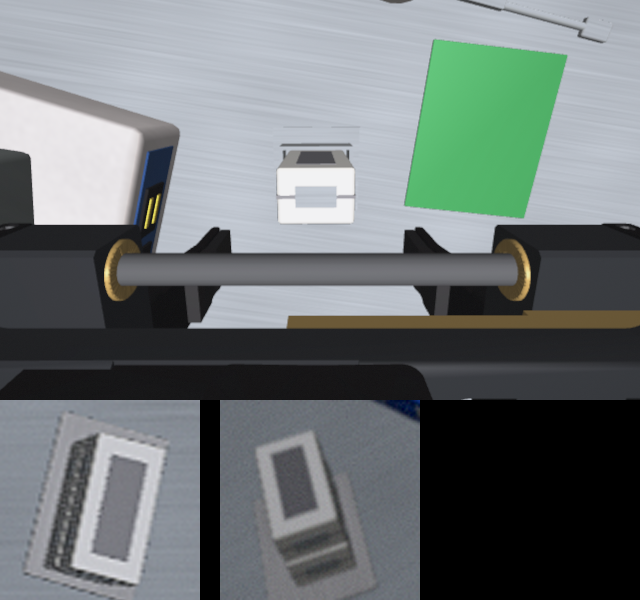

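The stack of two looks square. The wrist view shows the standing case's top at (278,166), (355,166), (355,223), (278,223) and the mat corners at (434,40), (567,56), (524,218), (405,206).

```bash
python3 - <<'E'
from h import *
T=np.load("w3T.npy");w=(camera_model("wrist")["mtx"],T)
P=np.array([plane(*w,p,.136) for p in[(278,166),(355,166),(355,223),(278,223)]]);e=np.diff(P,axis=0)
print(P.mean(0),np.linalg.norm(e,axis=1),np.degrees(np.arctan2(e[:,1],e[:,0])))
A=(np.array([(30,87),(133,70),(140,145),(40,160)])/4+(176,208))
for a,b in zip(A,[(278,166),(355,166),(355,223),(278,223)]):print(tri(ray(*fix("top"),a),ray(*w,b)))
Q=np.array([plane(*w,p,.003) for p in[(434,40),(567,56),(524,218),(405,206)]]);print("mat",Q.mean(0),Q)
E
```

```text
[0.4898 0.308  0.136 ] [0.0614 0.0478 0.0641] [ -81.4073 -169.8284   98.5863]
(array([0.507 , 0.3435, 0.1297]), np.float64(0.0024282860812286765))
(array([0.5166, 0.2806, 0.129 ]), np.float64(0.0010542572945742331))
(array([0.4697, 0.273 , 0.134 ]), np.float64(0.0018274506634322351))
(array([0.4604, 0.3359, 0.1324]), np.float64(0.0010452081326951224))
mat [0.5576 0.124  0.003 ] [[0.6486 0.2026 0.003 ]
 [0.6546 0.054  0.003 ]
 [0.467  0.0454 0.003 ]
 [0.4601 0.194  0.003 ]]
```

Case at (0.4895, 0.308), top ≈ 0.13 to 0.136, yaw ≈ 8.6°, already aligned. Grip it 35 mm below its top: TCP at 0.082, 16.4 cm down.

Call:
send_rows(targets="1 0 -0.05 4 0;1 0 0 4 0;1 0 0 4 0;1 0 0 3 0;1 0 0 1.4 0;1 0 0 0 0;0 0 0 0 0;0 0 0 0 0;0 0 0 0 0;0 0 0 0 0;0 0 0 0 0;0 0 0 0 0")

```text
time_s: 11.75
eef_pos: [0.4899, 0.3087, 0.0827]
eef_rot: [0.997, 0.074, 0.001, -0.0]
wrist_force: [-0.6, 0.0, 6.4]
gripper_width: 0.0637
gripper_force: 29.9
```

Call:
send_rows(targets="0 0 0 -0.5 0;0 0 0 -0.5 0;0 0 0 0 0")

```text
time_s: 12.05
eef_pos: [0.4893, 0.3079, 0.0918]
eef_rot: [0.997, 0.074, 0.0, 0.0]
wrist_force: [0.6, -1.0, -2.8]
gripper_width: 0.0638
gripper_force: 29.9
```

Call:
send_rows(targets="0 0 0 -2 0;0 0 0 -2.5 0;0 0 0 -2.5 0;0 0 0 0 5;0 -0.5 3 0 0;0 -0.5 3 0 0;0 -0.5 3 0 0;0 -0.5 3 0 0;0 -0.5 3 0 0;0 -0.5 2.6 0 0;0 0 1 0 0;0 0 0 3 0;0 0 0 3 0;0 0 0 1 0;0 0 0 0.6 0;0 0 0 0 0")

```text
time_s: 13.65
eef_pos: [0.4708, 0.1212, 0.0855]
eef_rot: [1.0, 0.031, -0.0, -0.0]
wrist_force: [-0.0, 0.3, -3.3]
gripper_width: 0.064
gripper_force: 29.9
```

```bash
python3 - <<'E'
from h import *
go(.4695,.1197,3.5,.0797)
E
```

```text
at [0.4708 0.1212 0.0855] yaw 3.55 turn 0.05 then x -0.14 y 0.14 z 0.58 cm
```

Call:
send_rows(targets="0 0 0 0.4 0;0 0 0 0.2 0;0 0 0 0.15 0;0 0 0 0 0")

```text
time_s: 14.05
eef_pos: [0.4714, 0.121, 0.0795]
eef_rot: [1.0, 0.031, 0.001, 0.0]
wrist_force: [-2.6, 0.2, 6.3]
gripper_width: 0.0639
gripper_force: 30.0
```

Call:
send_rows(targets="0 0.3 0 0 0;0 0.3 0 0 0;0 0 0 0 0")

```text
time_s: 14.35
eef_pos: [0.4753, 0.1215, 0.0797]
eef_rot: [1.0, 0.031, -0.001, 0.001]
wrist_force: [-7.2, -1.1, 13.6]
gripper_width: 0.0637
gripper_force: 30.0
```

Vertical force rises as it moves, so it is tilting rather than sliding. Continue along the arc.

Call:
send_rows(targets="0 0.4 0 -0.05 0;0 0.4 0 -0.05 0;0 0.4 0 0 0;0 0 0 0 0")

```text
time_s: 14.75
eef_pos: [0.4885, 0.1218, 0.0799]
eef_rot: [1.0, 0.03, -0.001, 0.0]
wrist_force: [-3.6, 0.2, 5.9]
gripper_width: 0.0634
gripper_force: 30.0
```

```bash
python3 - <<'E'
from h import *
c=get_image("scene");cv2.imwrite("pics/s4.png",cv2.resize(c[80:280,260:460],None,fx=2.5,fy=2.5,interpolation=cv2.INTER_CUBIC)[:,:,::-1])
E
```

```text
(no output)
```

View pics/s4.png

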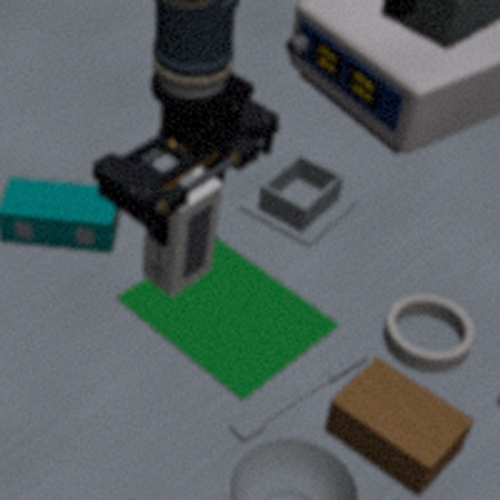

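It looks to have slid with only a small tilt. Lift, go back 2.5 cm, press harder and retry, watching the forces.

Call:
send_rows(targets="0 0 0 -1 0;0 -1.3 0 0 0;0 -1.2 0 0 0;0 0 0 0.7 0;0 0 0 0.3 0;0 0 0 0.1 0;0 0 0 0.1 0;0 0 0 0 0")

```text
time_s: 15.6
eef_pos: [0.4637, 0.1199, 0.0796]
eef_rot: [1.0, 0.031, -0.0, 0.001]
wrist_force: [-9.3, -3.4, 28.3]
gripper_width: 0.0642
gripper_force: 30.0
```

Call:
send_rows(targets="0 0 0 0.1 0;0 0 0 0 0")

```text
time_s: 15.8
eef_pos: [0.4648, 0.1199, 0.0793]
eef_rot: [1.0, 0.03, 0.001, 0.001]
wrist_force: [-7.1, -4.0, 31.4]
gripper_width: 0.0638
gripper_force: 30.0
```

Call:
send_rows(targets="0 0.3 0 0 0;0 0.3 0 0 0;0 0 0 0 0")

```text
time_s: 16.1
eef_pos: [0.4707, 0.1203, 0.0787]
eef_rot: [1.0, 0.03, 0.001, 0.001]
wrist_force: [-6.5, -4.3, 26.2]
gripper_width: 0.0641
gripper_force: 30.0
```

Call:
send_rows(targets="0 0.3 0 -0.05 0;0 0.3 0 -0.05 0;0 0 0 0 0")

```text
time_s: 16.4
eef_pos: [0.4753, 0.1206, 0.0784]
eef_rot: [1.0, 0.03, -0.001, 0.001]
wrist_force: [-6.8, -1.8, 18.0]
gripper_width: 0.0641
gripper_force: 30.0
```

Friction on the mat is too low to start the tilt. Instead I'll use the fixed holder's outer wall edge as a fence: come in behind it (−x side), bottom 22 mm up, and push forward so the case pivots in the grip. First, travel there.

Call:
send_rows(targets="0 0 0 -2 0;0 0 0 -4 0;0 0 0 -4 0;0 0 0 0 -5;0 -0.4 -3 0 0;0 -0.4 -3 0 0;0 -0.4 -3 0 0;0 -0.4 -3 0 0;0 -0.4 -3 0 0;0 -0.4 -2.3 0 0;0 -0.2 -1 0 0;0 0 0 0 0;0 0 0 3 0;0 0 0 0 0")

```text
time_s: 17.8
eef_pos: [0.4217, 0.294, 0.1438]
eef_rot: [0.997, 0.073, -0.003, 0.003]
wrist_force: [-1.0, -1.4, -3.3]
gripper_width: 0.0639
gripper_force: 30.0
```

```bash
python3 - <<'E'
from h import *
go(.4228,.298,8.5,.099);print(get_state()["wrist_force"])
c=get_image("scene");w=get_image("wrist")
o=np.zeros((400,760,3),np.uint8);o[:,:360]=cv2.resize(c[70:190,320:428],(360,400),interpolation=cv2.INTER_CUBIC);o[:,360:]=w[:,120:520]
cv2.imwrite("pics/s5.png",o[:,:,::-1])
E
```

```text
at [0.4217 0.294  0.1438] yaw 8.37 turn -0.13 then x 0.17 y -0.38 z 4.48 cm
[-0.9598 -1.3741 -3.3478]
```

View pics/s5.png

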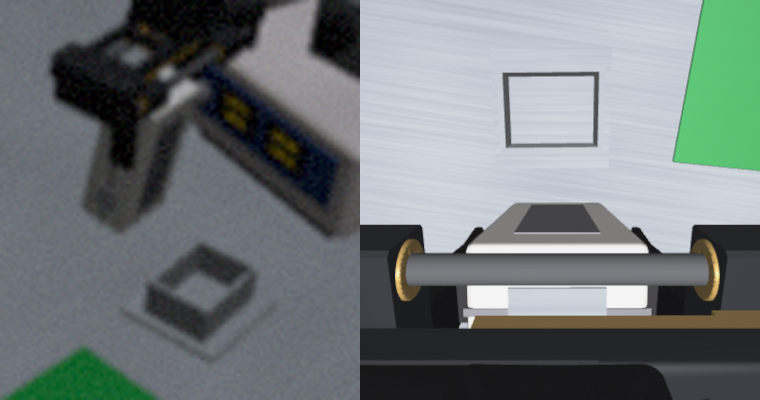

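The pictures show that the case is already leaning about 13° in the grip, top forward (the leading bottom edge at wrist row 205 instead of 173), so the pivoting works. Push on over the holder edge.

Call:
send_rows(targets="0 0 -0.4 2 0;0 0 0 1.8 0;0 1.5 0 0 0;0 1 0 0 0;0 0.6 0 0 0;0 0.6 0 0 0;0 0.6 0 0 0;0 0.6 0 0 0;0 0 0 0 0")

```text
time_s: 18.8
eef_pos: [0.4692, 0.3089, 0.1093]
eef_rot: [0.997, 0.074, -0.002, 0.001]
wrist_force: [-4.4, 0.1, -1.8]
gripper_width: 0.0639
gripper_force: 30.0
```

Call:
send_rows(targets="0 0.5 0 0.1 0;0 0.5 0 0.1 0;0 0.5 0 0.1 0;0 0.5 0 0.2 0;0 0 0 0 0")

```text
time_s: 19.3
eef_pos: [0.4898, 0.3121, 0.1047]
eef_rot: [0.997, 0.074, -0.001, 0.0]
wrist_force: [-4.1, -1.0, 0.4]
gripper_width: 0.064
gripper_force: 30.0
```

Call:
send_rows(targets="0 0.5 0 0.4 0;0 0.5 0 0.4 0;0 0.4 0 0.4 0;0 0.3 0 0.4 0;0 0 0 0 0")

```text
time_s: 19.8
eef_pos: [0.5087, 0.3154, 0.0891]
eef_rot: [0.997, 0.074, 0.001, -0.001]
wrist_force: [-1.8, 0.0, 2.3]
gripper_width: 0.0639
gripper_force: 30.0
```

```bash
python3 - <<'E'
from h import *
w=get_image("wrist");np.save("w6.npy",w)
# vertical brightness profile through the case centreline, above the bar
print(w[60:256:3,300].mean(1).astype(int));print(w[60:256:3,345].mean(1).astype(int))
E
```

```text
[200 197 197 194 195 191 201 198 195 198 195 196 196 193 191 196 195 194
 191 193 196 199 196 200 194 192 195 196 203 201 196 190 194 195 195 170
 200 199 201 201 197 199 201 199 108 109 109 108 187 199 198 202 197 203
 204 200 210 242 242 242 242 242 242 242 225  70]
[198 200 202 190 197 194 193 196 198 199 192 201 196 194 196 197 195 198
 197 196 194 197 194 201 195 202 201 194 199 197 201 200 199 194 197 149
 198 200 197 200 198 200 201 199 108 109 110 109 202 202 198 203 201 202
 203 200 212 242 242 242 242 242 242 242 225  71]
```

```bash
python3 - <<'E'
from h import *
c=get_image("scene");w=np.load("w6.npy")
o=np.zeros((400,760,3),np.uint8);o[:,:360]=cv2.resize(c[70:190,320:428],(360,400),interpolation=cv2.INTER_CUBIC);o[:,360:]=w[:,120:520]
cv2.imwrite("pics/s6.png",o[:,:,::-1])
E
```

```text
(no output)
```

View pics/s6.png

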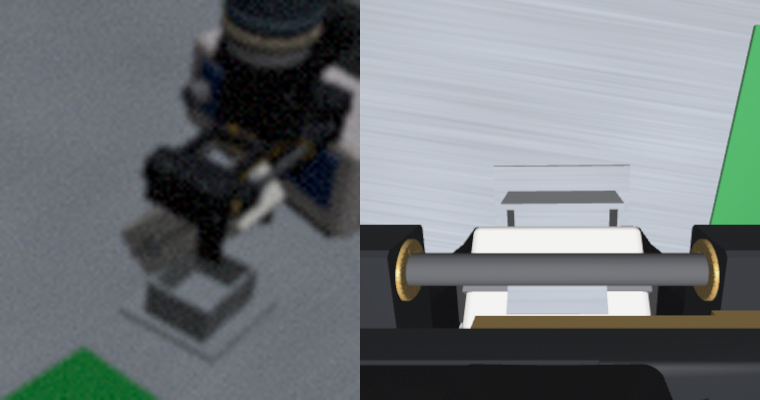

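```bash
python3 - <<'E'
from h import *
from scipy.optimize import least_squares
c=camera_model("wrist");M,T=c["mtx"],c["T_tool_cam"]
def rows(v,pts):
    th,p,q=v;u=np.array([np.sin(th),np.cos(th)]);n=np.array([-np.cos(th),np.sin(th)])
    out=[]
    for a,b in pts: # a along case axis from centre, b along n from centre
        r=(a+q)*u+(b+p)*n
        for s in(-.032,.032): out.append(proj(M,T,np.array([[r[0],s,-.019-r[1]]]))[0])
    return np.array(out)
def fit(pts,obs,n):
    obs=np.array(obs,float)
    r=least_squares(lambda v:np.r_[(rows(v,pts)-obs).ravel(),(v[2]+.031)*300],[.5,0,-.031])
    print(n,"tilt %.1f p(n) %.1f q(u) %.1f mm"%(np.degrees(r.x[0]),*(1000*r.x[1:])),"res",np.abs(r.fun).max())
fit([(.065,-.024),(-.065,-.024)],[(228,247),(408,247),(274,204),(361,204)],"s5")
fit([(.065,-.024),(.065,0)],[(235,229),(405,229),(223,288),(412,288)],"s6")
E
```

```text
s5 tilt 8.6 p(n) 7.9 q(u) -33.1 mm res 2.2732018240595835
s6 tilt 52.9 p(n) 24.9 q(u) -34.1 mm res 5.001721828804193
```

The case is now about 50° over, but the fit shows that it slid sideways in the pads (≈20 mm off its centreline). I lift off the edge and re-measure, tracking end edge and seam numerically.

Call:
send_rows(targets="0 0 0 -2 0;0 0 0 -3 0;0 0 0 -3 0;0 0 0 0 0;0 0 0 0 0")

```text
time_s: 20.4
eef_pos: [0.5082, 0.3142, 0.1681]
eef_rot: [0.997, 0.074, 0.001, 0.0]
wrist_force: [-0.4, 0.1, -3.6]
gripper_width: 0.0637
gripper_force: 30.0
```

```bash
cat >>h.py <<'E'
def prof(col=None):
    w=get_image("wrist");s=get_state()
    g=w.mean(2)
    for c in(250,300,345,390):
        p=g[:,c];d=np.abs(np.diff(p));i=[k for k in range(60,330) if d[k]>12 and d[k]==d[max(0,k-2):k+3].max()]
        print(c,[(k,int(p[k-2]),int(p[k+3])) for k in i])
    print(s["eef_pos"],s["wrist_force"],s["gripper_width"]);return w
E
python3 - <<'E'
from h import *
prof()
E
```

```text
250 [(227, 199, 239), (252, 242, 72), (285, 98, 146), (290, 146, 242), (315, 242, 86), (328, 85, 34)]
300 [(153, 187, 199), (171, 201, 108), (178, 109, 199), (227, 199, 239), (252, 242, 71), (285, 97, 206), (315, 190, 86), (328, 86, 34)]
345 [(152, 198, 199), (171, 200, 110), (178, 109, 202), (227, 200, 240), (252, 242, 71), (285, 97, 207), (315, 190, 86), (328, 85, 35)]
390 [(227, 180, 240), (252, 242, 70), (285, 98, 145), (290, 145, 243), (315, 243, 86), (328, 85, 35)]
[0.5074 0.3137 0.1669] [-0.0991 -0.0595 -4.4859] 0.0642224428694887
```

```bash
python3 - <<'E'
from h import *
M,T=fix("scene")
a=np.radians(8.4);ux=np.array([np.cos(a),np.sin(a),0]);uy=np.array([np.sin(a),-np.cos(a),0]);uz=np.array([0,0,1.])
pad=np.array([.5087,.3154,.0891+.019])
for th,p,q in((53,.025,-.034),(48,.02,-.032),(50,.008,-.032),(40,.02,-.032),(50,0,-.032)):
    t=np.radians(th);u=np.array([np.sin(t),np.cos(t)]);n=np.array([-np.cos(t),np.sin(t)])
    P=[]
    for A in(-.065,):
        for b in(-.024,.024):
            for s in(-.032,.032):
                r=(A+q)*u+(b+p)*n;P.append(pad+r[0]*ux+r[1]*uz+s*uy)
    px=proj(M,T,np.array(P));print(th,p,((px-[320,70])*10/3).round().tolist())
E
```

```text
53 0.025 [[171.0, 217.0], [127.0, 251.0], [149.0, 169.0], [105.0, 202.0]]
48 0.02 [[179.0, 230.0], [136.0, 264.0], [154.0, 183.0], [110.0, 216.0]]
50 0.008 [[183.0, 239.0], [140.0, 273.0], [159.0, 192.0], [116.0, 225.0]]
40 0.02 [[187.0, 243.0], [144.0, 277.0], [157.0, 198.0], [114.0, 231.0]]
50 0 [[187.0, 246.0], [144.0, 281.0], [163.0, 199.0], [120.0, 233.0]]
```

At about 45° lean with the grip near the case's lower face. It's good enough to bring down with the mat: bottom edge on first, then follow down. Travel to the mat.

Call:
send_rows(targets="0 0 0 0 5;0 0.7 3 0 0;0 0.7 3 0 0;0 0.7 3 0 0;0 0.7 3 0 0;0 0.7 3 0 0;0 0.5 2.6 0 0;0 0 1.5 0 0;0 0 0 3 0;0 0 0 3 0;0 0 0 2 0;0 0 0 1 0;0 0 0 0.5 0;0 0 0 0 0")

```text
time_s: 21.85
eef_pos: [0.5587, 0.1268, 0.0727]
eef_rot: [1.0, 0.031, -0.0, -0.0]
wrist_force: [1.3, 0.7, -3.0]
gripper_width: 0.0635
gripper_force: 30.0
```

```bash
python3 - <<'E'
from h import *
prof();go(.56,.1255,3.5,.0547)
E
```

```text
250 [(65, 200, 148), (227, 134, 240), (252, 243, 71), (285, 98, 148), (291, 148, 243), (315, 243, 87), (328, 87, 35)]
300 [(66, 198, 147), (227, 133, 240), (252, 243, 72), (285, 99, 208), (315, 193, 87), (328, 87, 35)]
345 [(67, 204, 144), (226, 133, 230), (252, 243, 72), (285, 99, 209), (315, 192, 87), (328, 87, 35)]
390 [(68, 201, 143), (226, 133, 230), (252, 243, 71), (285, 98, 148), (290, 148, 243), (315, 243, 87), (328, 87, 35)]
[0.5593 0.1269 0.0735] [ 0.2269 -0.9401 -2.8767] 0.06425222723188428
at [0.5593 0.1269 0.0735] yaw 3.53 turn 0.03 then x 0.06 y 0.15 z 1.88 cm
```

Free (−2.9 N = weight). Lower in small steps until contact.

Call:
send_rows(targets="0 0 0 0.5 0;0 0 0 0.4 0;0 0 0 0 0")

```text
time_s: 22.2
eef_pos: [0.5587, 0.1263, 0.0639]
eef_rot: [1.0, 0.031, -0.0, 0.0]
wrist_force: [0.0, -0.9, -3.6]
gripper_width: 0.0643
gripper_force: 30.0
```

Call:
send_rows(targets="0 0 0 0.4 0;0 0 0 0.3 0;0 0 0 0 0")

```text
time_s: 22.5
eef_pos: [0.5618, 0.1268, 0.0591]
eef_rot: [1.0, 0.03, 0.003, -0.0]
wrist_force: [2.6, -0.9, 5.3]
gripper_width: 0.0637
gripper_force: 30.0
```

Call:
send_rows(targets="0 0 0 0.3 0;0 0 0 0.2 0;0 0 0 0 0")

```text
time_s: 22.8
eef_pos: [0.5653, 0.127, 0.0561]
eef_rot: [1.0, 0.03, 0.006, -0.001]
wrist_force: [5.4, -1.2, 11.0]
gripper_width: 0.0639
gripper_force: 30.0
```

Contact near z = 0.060. Follow the arc around the pinned bottom edge.

Call:
send_rows(targets="0 0.5 0 0.2 0;0 0.3 0 0.3 0;0 0.3 0 0.3 0;0 0 0 0 0")

```text
time_s: 23.2
eef_pos: [0.575, 0.1276, 0.047]
eef_rot: [1.0, 0.03, 0.005, -0.001]
wrist_force: [5.8, -0.5, 7.7]
gripper_width: 0.0637
gripper_force: 30.0
```

Call:
send_rows(targets="0 0.3 0 0.4 0;0 0.3 0 0.4 0;0 0.3 0 0.4 0;0 0 0 0 0")

```text
time_s: 23.6
eef_pos: [0.5848, 0.1282, 0.0351]
eef_rot: [1.0, 0.03, 0.006, -0.001]
wrist_force: [4.7, -0.2, 6.7]
gripper_width: 0.0638
gripper_force: 30.0
```

```bash
python3 - <<'E'
from h import *
prof()
E
```

```text
250 [(108, 204, 140), (220, 135, 228), (252, 228, 72), (285, 98, 229), (315, 229, 88), (328, 87, 36)]
300 [(109, 201, 139), (220, 133, 228), (244, 228, 184), (252, 185, 72), (285, 98, 188), (288, 168, 229), (315, 230, 88), (328, 88, 36)]
345 [(110, 202, 139), (220, 133, 228), (244, 228, 185), (252, 186, 72), (285, 98, 187), (288, 168, 230), (315, 230, 88), (328, 88, 36)]
390 [(111, 205, 137), (220, 130, 228), (252, 229, 72), (285, 99, 230), (315, 230, 88), (328, 88, 37)]
[0.5843 0.1283 0.035 ] [ 4.956  -0.1107  5.081 ] 0.06377553193854371
```

```bash
cat >fit.py <<'E'
from h import *
from scipy.optimize import least_squares
c=camera_model("wrist");M,T=c["mtx"],c["T_tool_cam"]
def row(v,b,q=-.033):
    th,p=v;u=np.array([np.sin(th),np.cos(th)]);n=np.array([-np.cos(th),np.sin(th)]);r=(.065+q)*u+(b+p)*n
    return proj(M,T,np.array([[r[0],0,-.019-r[1]]]))[0,1]
def fit(bs,rs):
  for q in(-.031,-.034,-.037):
    r=least_squares(lambda v:[row(v,b,q)-x for b,x in zip(bs,rs)],[.9,.02]);print(q,np.degrees(r.x[0]),r.x[1],r.fun)
E
python3 -c "
from fit import *
fit([-.024,-.009,.009],[220,244,288])
fit([-.024,0],[227,288])"
```

```text
-0.031 70.95204304712045 0.034879022643184196 [-0.9663  1.9389 -0.8713]
-0.034 68.0737454689809 0.028865447559187903 [-1.0927  2.1553 -0.9697]
-0.037 65.45252174644175 0.023880862221230613 [-1.192   2.3368 -1.0574]
-0.031 53.21491716206702 0.026414975886110758 [0. 0.]
-0.034 49.367074761553205 0.02232885097745668 [0. 0.]
-0.037 45.30909401393093 0.018760303374995516 [ 0. -0.]
```

Lean ≈ 63°, grip stable. Continue down.

Call:
send_rows(targets="0 0.3 0 0.5 0;0 0.3 0 0.5 0;0 0.2 0 0.4 0;0 0 0 0 0")

```text
time_s: 24.05
eef_pos: [0.5912, 0.1289, 0.0201]
eef_rot: [1.0, 0.03, 0.004, -0.001]
wrist_force: [4.2, -0.3, 3.8]
gripper_width: 0.0639
gripper_force: 30.0
```

Call:
send_rows(targets="0 0.2 0 0.5 0;0 0.2 0 0.4 0;0 0 0 0.3 0;0 0 0 0 0")

```text
time_s: 24.45
eef_pos: [0.5911, 0.1286, 0.006]
eef_rot: [1.0, 0.03, 0.0, -0.0]
wrist_force: [3.4, -0.4, 2.8]
gripper_width: 0.0638
gripper_force: 30.0
```

```bash
python3 - <<'E'
from h import *
prof()
E
```

```text
250 [(121, 208, 135), (219, 135, 188), (246, 190, 103), (252, 102, 73), (285, 101, 194), (292, 194, 231), (315, 244, 88), (328, 88, 35)]
300 [(122, 205, 134), (220, 134, 188), (234, 189, 148), (252, 146, 73), (285, 101, 195), (315, 244, 88), (328, 88, 35)]
345 [(123, 206, 135), (220, 133, 189), (234, 189, 148), (252, 148, 74), (285, 102, 196), (315, 244, 88), (328, 88, 36)]
390 [(124, 208, 134), (221, 131, 184), (246, 192, 102), (252, 102, 72), (285, 101, 198), (315, 244, 89), (328, 88, 36)]
[0.5909 0.1286 0.006 ] [ 2.4048 -0.0451  3.265 ] 0.06388828553259028
```

```bash
python3 -c "
from fit import *
fit([-.024,-.009,.0,.024],[220,234,247,292])
"
```

```text
-0.031 91.94308197085316 0.06700515694364768 [-1.85   -0.5639 -1.7886  1.729 ]
-0.034 88.58952785692891 0.05041627230099717 [-0.6785  1.2188 -0.003  -0.3405]
-0.037 84.77182114085106 0.03668410543986754 [-1.2828  1.5183  0.6462 -0.6802]
```

About 8–10° remaining. Now loosen in small steps so that the raised end sinks instead of dropping; watch the grip force.

Call:
send_rows(targets="0.72 0 0 0.2 0;0.72 0 0 0 0")

```text
time_s: 24.7
eef_pos: [0.5906, 0.1284, 0.0038]
eef_rot: [1.0, 0.031, -0.0, 0.0]
wrist_force: [4.0, -0.4, 3.2]
gripper_width: 0.0638
gripper_force: 30.0
```

Call:
send_rows(targets="0.73 0 0 0 0")

```text
time_s: 24.8
eef_pos: [0.5906, 0.1284, 0.0039]
eef_rot: [1.0, 0.031, -0.0, 0.0]
wrist_force: [3.0, 1.2, 2.6]
gripper_width: 0.064
gripper_force: 30.0
```

Call:
send_rows(targets="0.734 0 0 0 0")

```text
time_s: 24.9
eef_pos: [0.5906, 0.1284, 0.0039]
eef_rot: [1.0, 0.031, -0.0, 0.0]
wrist_force: [3.4, 1.2, 2.9]
gripper_width: 0.0639
gripper_force: 30.0
```

Call:
send_rows(targets="0.736 0 0 0 0")

```text
time_s: 25.0
eef_pos: [0.5906, 0.1284, 0.0039]
eef_rot: [1.0, 0.031, -0.0, 0.0]
wrist_force: [3.2, 0.8, 1.8]
gripper_width: 0.0634
gripper_force: 30.0
```

Call:
send_rows(targets="0.737 0 0 0 0")

```text
time_s: 25.1
eef_pos: [0.5906, 0.1284, 0.0039]
eef_rot: [1.0, 0.031, -0.0, 0.0]
wrist_force: [1.9, 0.2, 2.6]
gripper_width: 0.0637
gripper_force: 30.0
```

Call:
send_rows(targets="0.738 0 0 0 0")

```text
time_s: 25.2
eef_pos: [0.5906, 0.1284, 0.0039]
eef_rot: [1.0, 0.031, -0.0, 0.0]
wrist_force: [3.0, 0.7, 3.0]
gripper_width: 0.0639
gripper_force: 30.0
```

```bash
python3 - <<'E'
from h import *
prof()
E
```

```text
250 [(120, 209, 135), (220, 134, 185), (246, 187, 101), (252, 114, 74), (285, 101, 190), (315, 244, 88), (328, 88, 36)]
300 [(121, 205, 135), (220, 133, 185), (233, 186, 145), (252, 143, 73), (285, 101, 192), (315, 244, 88), (328, 88, 35)]
345 [(122, 205, 135), (219, 133, 185), (233, 185, 146), (252, 144, 73), (285, 101, 194), (315, 244, 89), (328, 88, 36)]
390 [(123, 207, 134), (221, 132, 179), (246, 189, 101), (252, 113, 72), (285, 101, 194), (315, 244, 88), (328, 88, 36)]
[0.5906 0.1285 0.0039] [3.197  1.6793 2.2667] 0.06414664246361809
```

Call:
send_rows(targets="0.741 0 0 0 0")

```text
time_s: 25.35
eef_pos: [0.5898, 0.1281, 0.0035]
eef_rot: [1.0, 0.031, -0.001, 0.0]
wrist_force: [0.7, 0.9, 3.3]
gripper_width: 0.0642
gripper_force: 2.0
```

Call:
send_rows(targets="0.744 0 0 0 0")

```text
time_s: 25.45
eef_pos: [0.5898, 0.1279, 0.0035]
eef_rot: [1.0, 0.031, -0.001, 0.0]
wrist_force: [0.9, 0.2, 1.7]
gripper_width: 0.0643
gripper_force: 0.6
```

Call:
send_rows(targets="0.747 0 0 0 0")

```text
time_s: 25.55
eef_pos: [0.5899, 0.1278, 0.0035]
eef_rot: [1.0, 0.031, -0.001, 0.001]
wrist_force: [-0.2, -0.3, 0.7]
gripper_width: 0.065
gripper_force: 0.4
```

```bash
python3 - <<'E'
from h import *
prof()
E
```

```text
250 [(118, 211, 134), (212, 134, 150), (230, 152, 238), (252, 245, 74), (284, 108, 245), (315, 245, 90), (328, 90, 37)]
300 [(119, 207, 133), (204, 147, 116), (216, 114, 195), (230, 154, 237), (252, 245, 74), (285, 103, 166), (315, 164, 90), (328, 90, 36)]
345 [(120, 208, 134), (204, 147, 116), (216, 114, 200), (230, 156, 236), (252, 245, 73), (285, 103, 165), (315, 164, 90), (328, 90, 37)]
390 [(121, 211, 135), (212, 127, 166), (230, 157, 235), (252, 245, 73), (284, 108, 245), (315, 245, 90), (328, 89, 36)]
[0.5899 0.1278 0.0035] [-0.8696  0.2818  0.7499] 0.06484394274682893
```

The loosening worked: the grip fell through 2 N to 0.4 N while the case sank onto the mat. Open fully, rise and look.

Call:
send_rows(targets="0.78 0 0 0 0;1 0 0 0 0;1 0 0 0 0;1 0 0 0 0;1 0 0 -2 0;1 0 0 -4.5 0;1 0 0 -5 0;1 0 0 -5 0;1 0 0 -5 0;1 -2 0 0 0;1 -1 0 0 0;1 0 0 0 0;1 0 0 0 0")

```text
time_s: 26.9
eef_pos: [0.5605, 0.1261, 0.2178]
eef_rot: [1.0, 0.031, -0.001, 0.0]
wrist_force: [0.4, -0.2, 0.6]
gripper_width: 0.0874
gripper_force: 0.0
```

```bash
python3 - <<'E'
from h import *
s=get_state();w=get_image("wrist");np.save("w8T.npy",wristT(s)[1])
t=get_image("top")
o=np.zeros((400,790,3),np.uint8);o[:,:440]=w[:,100:540]
o[:,440:]=cv2.resize(t[170:265,235:318],(350,400),interpolation=cv2.INTER_CUBIC)
cv2.imwrite("pics/w8.png",o[:,:,::-1]);print(s["eef_pos"],yaw(s),s["time_s"])
E
```

```text
[0.5605 0.1261 0.2178] 3.499814510812926 26.9
```

View pics/w8.png

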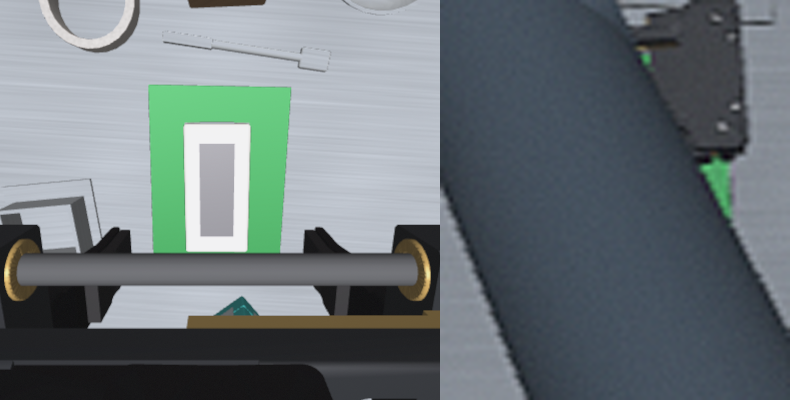

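The case lies flat, fully on the mat, corners at wrist (284,124), (350,124), (347,251), (285,251).

```bash
python3 - <<'E'
from h import *
w=(camera_model("wrist")["mtx"],np.load("w8T.npy"))
P=np.array([plane(*w,p,.051) for p in[(284,124),(350,124),(347,251),(285,251)]]);e=np.diff(P,axis=0)
print(P.mean(0),np.linalg.norm(e,axis=1),np.degrees(np.arctan2(e[:,1],e[:,0])))
go(*P.mean(0)[:2],3.5,.0155)
E
```

```text
[0.5516 0.1254 0.051 ] [0.0618 0.1279 0.0638] [ -86.5068 -176.5111   93.4746]
at [0.561  0.1263 0.2178] yaw 3.48 turn -0.02 then x -0.94 y 0.02 z 20.23 cm
```

Call:
send_rows(targets="1 -0.9 0 4 0;1 0 0 4 0;1 0 0 4 0;1 0 0 3.5 0;1 0 0 3 0;1 0 0 1.2 0;1 0 0 0.5 0;1 0 0 0 0;0 0 0 0 0;0 0 0 0 0;0 0 0 0 0;0 0 0 0 0;0 0 0 0 0;0 0 0 0 0")

```text
time_s: 28.4
eef_pos: [0.5525, 0.126, 0.0179]
eef_rot: [1.0, 0.03, 0.001, 0.0]
wrist_force: [-0.8, -1.4, 5.7]
gripper_width: 0.0636
gripper_force: 30.0
```

Call:
send_rows(targets="0 0 0 -1 0;0 0 0 -3 0;0 0 0 -4.5 0;0 0 0 -4.5 0;0 0 0 -4 0;0 0 0 -3 0;0 0 0 0 8;0 0 0 0 8;0 0 0 0 3.4;0 0 0 0 0;0 0 0 0 0")

```text
time_s: 29.5
eef_pos: [0.5514, 0.126, 0.2168]
eef_rot: [0.991, -0.137, -0.0, 0.0]
wrist_force: [-0.4, 0.1, -2.4]
gripper_width: 0.0638
gripper_force: 30.0
```

```bash
python3 - <<'E'
from h import *
go(.482,-.227,-15.9,.2);print(get_state()["wrist_force"])
E
```

```text
at [0.5514 0.126  0.2168] yaw -15.80 turn 0.10 then x 3.00 y 35.85 z 1.68 cm
[-0.4468  0.0992 -2.3506]
```

Call:
send_rows(targets="0 0.3 3.6 0 0;0 0.3 3.6 0 0;0 0.3 3.6 0 0;0 0.3 3.6 0 0;0 0.3 3.6 0 0;0 0.3 3.6 0 0;0 0.3 3.6 0 0;0 0.3 3.6 0 0;0 0.3 3.6 0 0;0 0.3 3.5 0 0;0 0 0 0 0;0 0 0 0 0;0 0 0 0 0")

```text
time_s: 30.8
eef_pos: [0.4827, -0.2262, 0.2169]
eef_rot: [0.991, -0.137, -0.0, -0.0]
wrist_force: [0.4, 0.4, -2.5]
gripper_width: 0.0633
gripper_force: 30.0
```

```bash
python3 - <<'E'
from h import *
s=get_state();w=get_image("wrist");W=wristT(s);np.save("w9.npy",w);np.save("w9T.npy",W[1])
print(s["eef_pos"],yaw(s))
a=np.radians(-15.9);ux=np.array([np.cos(a),np.sin(a),0]);uy=np.array([np.sin(a),-np.cos(a),0])
c=np.array([.4475,-.3435,.102]);P=[c+i*.065*ux+j*.032*uy for i,j in((1,-1),(1,1),(-1,1),(-1,-1))]
print("predicted",proj(*W,np.array(P)))
h=np.array([*s["eef_pos"][:2],s["eef_pos"][2]+.0331]);print("held pred",proj(*W,np.array([h+i*.065*ux+j*.032*uy for i,j in((1,-1),(1,1))])))
g=w.mean(2)
def tr(p,o):
    d=np.abs(np.diff(p.astype(float)));return [(o+k,int(p[max(0,k-2)]),int(p[min(len(p)-1,k+3)])) for k in range(2,len(d)-3) if d[k]>15 and d[k]==d[k-2:k+3].max()]
for r in(150,180,210):print("row",r,tr(g[r,380:620],380))
for c in(450,470,490,510):print("col",c,tr(g[50:240,c],50))
for c in(270,360):print("col",c,tr(g[50:240,c],50))
for r in(160,200):print("row",r,tr(g[r,180:430],180))
E
```

```text
[ 0.4827 -0.2262  0.2169] -15.772526108777273
predicted [[432.2133 116.6021]
 [513.775  116.7825]
 [492.4674 268.8514]
 [419.6002 268.6832]]
held pred [[229.2004 118.0741]
 [404.1472 118.4614]]
row 150 [(399, 220, 126), (402, 165, 75), (408, 74, 100), (412, 121, 107), (422, 75, 125), (429, 100, 224), (448, 233, 144), (490, 140, 232), (507, 232, 178)]
row 180 [(397, 222, 127), (400, 168, 91), (410, 99, 106), (418, 94, 97), (427, 100, 227), (445, 233, 143), (487, 139, 232), (503, 232, 176)]
row 210 [(395, 223, 121), (398, 171, 75), (403, 75, 98), (408, 98, 100), (424, 98, 224), (443, 233, 141), (483, 139, 233), (499, 232, 178)]
col 450 [(86, 175, 188), (114, 187, 159), (118, 156, 231), (141, 232, 141)]
col 470 [(114, 190, 160), (118, 149, 231), (141, 232, 142), (224, 139, 30)]
col 490 [(87, 171, 193), (118, 179, 230), (141, 232, 140), (224, 232, 30)]
col 510 [(118, 174, 225), (224, 175, 30)]
col 270 [(123, 136, 230)]
col 360 [(119, 177, 136), (123, 143, 229), (170, 233, 154)]
row 160 [(234, 175, 223), (401, 180, 95), (405, 94, 98), (414, 132, 74), (422, 74, 99)]
row 200 [(236, 178, 223), (273, 233, 153), (360, 150, 233), (396, 220, 102), (402, 94, 96), (408, 97, 139), (411, 140, 94), (416, 94, 96), (425, 99, 225)]
```

The column's second case sits where predicted within about 1 mm. Move over (x −0.1, y 12.2 cm) and lower to just above contact (0.117).

Call:
send_rows(targets="0 -0.1 3 0 0;0 0 3 0 0;0 0 3 0 0;0 0 2.2 0 0;0 0 1 0 0;0 0 0 0 0;0 0 0 3 0;0 0 0 3 0;0 0 0 2 0;0 0 0 1 0;0 0 0 0.4 0;0 0 0 0 0")

```text
time_s: 32.05
eef_pos: [0.4489, -0.3438, 0.1234]
eef_rot: [0.99, -0.138, 0.0, -0.0]
wrist_force: [-1.2, 0.7, -2.5]
gripper_width: 0.0637
gripper_force: 30.0
```

```bash
python3 - <<'E'
from h import *
go(.448,-.3435,-15.9,.1169)
E
```

```text
at [ 0.4489 -0.3438  0.1234] yaw -15.81 turn 0.09 then x -0.09 y -0.00 z 0.65 cm
```

Call:
send_rows(targets="0 -0.1 0 0.3 0;0 0 0 0.15 0;0 0 0 0 0")

```text
time_s: 32.35
eef_pos: [0.4472, -0.3444, 0.119]
eef_rot: [0.99, -0.138, 0.0, 0.0]
wrist_force: [-0.7, -0.1, -2.6]
gripper_width: 0.0637
gripper_force: 30.0
```

Call:
send_rows(targets="0 0 0 0.1 0;0 0 0 0 0")

```text
time_s: 32.55
eef_pos: [0.4471, -0.3443, 0.1177]
eef_rot: [0.99, -0.138, 0.0, 0.0]
wrist_force: [0.3, 0.7, -3.5]
gripper_width: 0.0634
gripper_force: 30.0
```

Call:
send_rows(targets="0 0 0 0.1 0;0 0 0 0 0")

```text
time_s: 32.75
eef_pos: [0.4473, -0.3444, 0.1168]
eef_rot: [0.99, -0.138, 0.0, 0.0]
wrist_force: [-0.3, -0.5, -1.0]
gripper_width: 0.0638
gripper_force: 30.0
```

Contact as predicted (0.1168). Settle a touch more, then open and withdraw to the side beyond the column.

Call:
send_rows(targets="0 0 0 0.03 0;0 0 0 0 0;0.72 0 0 0 0;0.75 0 0 0 0;0.8 0 0 0 0;1 0 0 0 0;1 0 0 0 0;1 0 0 0 0;1 0 0 -1 0;1 0 0 -3 0;1 0 0 -4 0;1 0 0 -4 0;1 0 -3 0 0;1 0 -4 0 0;1 0 -4 0 0;1 0 -2 0 0;1 0 0 0 0;1 0 0 0 0")

```text
time_s: 34.55
eef_pos: [0.4827, -0.2198, 0.2369]
eef_rot: [0.99, -0.138, 0.0, 0.001]
wrist_force: [-1.2, -0.0, 0.4]
gripper_width: 0.087
gripper_force: 0.0
```

```bash
python3 - <<'E'
from h import *
s=get_state();w=get_image("wrist");W=wristT(s);print(s["eef_pos"],yaw(s),s["time_s"])
a=np.radians(-15.9);ux=np.array([np.cos(a),np.sin(a),0]);uy=np.array([np.sin(a),-np.cos(a),0])
for z in(.150,.102,.054):
    c=np.array([.4472,-.344,z]);P=[c+i*.065*ux+j*.032*uy for i,j in((1,-1),(1,1),(-1,1),(-1,-1))];print(z,proj(*W,np.array(P)).round(1).tolist())
g=w.mean(2)
def tr(p,o):
    d=np.abs(np.diff(p.astype(float)));return [(o+k,int(p[max(0,k-2)]),int(p[min(len(p)-1,k+3)])) for k in range(2,len(d)-3) if d[k]>15 and d[k]==d[k-2:k+3].max()]
for r in(150,180,210):print("row",r,tr(g[r,330:638],330))
for c in(500,530,560):print("col",c,tr(g[40:240,c],40))
E
```

```text
[ 0.4827 -0.2198  0.2369] -15.892087205924799 34.55
0.15 [[454.2, 114.8], [544.9, 114.8], [518.3, 282.3], [438.2, 282.4]]
0.102 [[432.0, 114.2], [508.1, 114.2], [489.0, 257.5], [420.5, 257.5]]
0.054 [[416.0, 113.7], [481.5, 113.7], [467.2, 238.9], [407.3, 238.9]]
row 150 [(386, 197, 197), (402, 217, 97), (408, 89, 113), (412, 141, 121), (422, 83, 112), (428, 113, 187), (431, 207, 96), (442, 84, 135), (451, 112, 238), (472, 243, 159), (519, 155, 242), (537, 242, 193), (618, 144, 189), (622, 182, 72)]
row 180 [(384, 192, 202), (400, 216, 107), (404, 105, 109), (410, 111, 120), (428, 159, 105), (436, 107, 109), (448, 112, 238), (469, 243, 159), (514, 155, 242), (532, 242, 199)]
row 210 [(382, 196, 204), (398, 213, 85), (403, 85, 117), (408, 117, 120), (415, 88, 108), (423, 110, 178), (426, 180, 104), (432, 106, 114), (445, 112, 239), (465, 243, 157), (510, 154, 242), (528, 242, 197)]
col 500 [(117, 186, 242), (142, 242, 157), (224, 155, 29)]
col 530 [(117, 195, 241), (224, 197, 35)]
col 560 [(224, 198, 34)]
```

The top case sits where expected, within about 1–2 mm of the one below, and the gripper is clear. Handing in.

```bash
python3 -c "
from station import *
print(job_done())"
```

```text
the job is handed in; nothing more can be done
None
```

The column of three white cases stands on the tray, aligned to about 1–2 mm by the last wrist-camera check. The job is handed in at about 35 s; laying the standing case down took several tries: it slid sideways in the grip, I tipped it over against the holder's edge, and its last 10° or so onto the mat was a slow slackening of the grip.

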